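# Turn the cover leaf over to the other topping pan

## Robot

A 6-joint arm with a two-finger parallel gripper is mounted at the origin on the work surface. World frame = base frame: x ahead of the robot, y to its left, z up, the work surface at z = 0. Lengths are in m, angles in rad, forces in N, time in s.
With the tool pointing down it reaches from about 0.25 to 0.725 m from the base axis. Payload 4 kg.
Tool frame: the origin (TCP) lies midway between the tips of the shut fingers; the grasp point (between the pads) lies 19 mm behind it (bot.grasp_offset is the distance from the TCP to the grasp point, in m); z points along the fingers, y is the direction in which the jaws open and shut (so a half turn about z gives the same grasp; the last joint's range is limited). The gripper opens to 85 mm and grips with 20 to 120 N. Pads are 22 mm wide; open, the fingers measure 114 mm over their backs; the gripper's body (76 mm by 85 mm) begins 54 mm behind the grasp point. The pads swing forward as they close: fully open they stand 13 mm farther back than shut.
Start: joints at [1.142, 0.241, 0.005, 1.335, 0, 1.571], TCP at [0.208, 0.455, 0.231] pointing down, gripper open.
Joint ranges: [-2.72, 2.72], [-1.05, 1.87], [-1.09, 1.28], [-1.99, 2.15], [-1.42, 1.44], [-3.14, 3.14]. Speed limits (rad/s): [2.79, 2.79, 3.14, 3.14, 3.14, 3.14].

## Interface

Orientations are given as a unit quaternion [x, y, z, w].
In Python, from workcell import sensors, optics, bot gives the robot as it stands.
- The arm moves only by the tool apply_moves, never from a script. Its argument "plan" is one flat list of numbers, 6 for each row, row after row: the shift along the tool's x, y, z in m, then the turn, a rotation vector about the tool's x, y, z in rad. In form: [tx, ty, tz, ax, ay, az, tx, ty, tz, ax, ay, az, ...]. A call has 1 to 12 rows; each row is the pose to reach, as a shift and turn from the pose commanded when the call began, along the tool's axes at that moment; what a row does not reach only later rows make up. A row lasts 1/12 s, in which the tool goes at most 41.7 mm and 7.16 degrees, less where a joint would pass 70% of its speed; a pose out of reach is approached as far as the arm can. A call with a gripper value outside its range is refused whole. "grip" is the finger opening in m, from 0 to 0.0854, set as the call begins (left out, the last holds). The fingers move at their own pace and stop on an object; the grip force is fixed at half the most. Time passes only in rows, so rows that repeat a pose let the fingers close. It gives the time, the measured TCP pose, the force and the opening at its end, in the units of the state.
- sensors.get_obs(): the state, without advancing time (a new reading comes with each control period).
- optics.camera(name): name is "scene" or "top" or "wrist"; returns a dict with "pixels" (420x560x3 uint8, red, green, blue), "fx", "fy", "cx", "cy" (pixels), "pose" (4x4, takes a point from camera to world coordinates); the wrist camera has in their place "tool_from_camera" (4x4, takes a point from camera to tool coordinates, whose origin is the TCP and whose axes are the flange's). Camera axes: x right, y up, looking along -z (the intrinsics and any distortion apply to the point x, -y, -z); pixel columns grow to the right and rows downward; lengths in m; the calibration is good to about 2 mm. The wrist camera is an equidistant fisheye: a pixel r from the principal point sees the ray r / f radians off the axis. A picture is of the moment at which its call begins: read the wrist's pose just before it. There is no depth.
- bot.job_done(): hands the job in, once; it reports no verdict.
The state is a dict: "clock": time; "joint_pos": joint angles; "joint_vel": joint speeds; "tau": joint torques, N m; "eef_pos": TCP position; "tool_rot": TCP orientation; "ft_force": force on the tool from outside, world axes, zero at the start; "ft_torque": the same for the moment, N m; "grip_width": finger opening in m.
Only numpy, scipy, OpenCV 4.12 (cv2) and the standard library are available. Lean on these libraries where they do the work, as an engineer would, in place of code of your own. Each camera call takes 0.05 s, during which the arm holds its last target.

## Task

The white cover leaf of the two-pan topping holder lies over one pan. With a fingertip under its tab, push it up and over its spine and lay it down gently, fully flat over the other pan. Do not pinch or squeeze the leaf or let it slam, leave the cup, jar and spoon alone, and finish clear of everything.

Things in the scene. Friction and masses are not known exactly. Their poses are not given: they have to be found in the camera images.
- holder: Fixed wooden housing, two steel pans side by side: 204 (x) x 264 (y) x 108 mm high, pan rims to 110 mm. Origin: centre of its underside, on the counter (z = 0). One pan on its -y side, one on its +y side. Turned up to 0.3 rad either way. The spine (hinge axis of the leaf) lies along its x axis at y = 0, 113.5 mm above the counter.
- leaf (a joint): Angle of the white leaf about the spine, rad: 0 = flat over the holder's -y pan, 1.57 = straight up, 3.14 = flat over the +y pan (both ends hard stops). Starts flat or up to 0.15 rad ajar on the -y side. Stiff hinge: stays at any angle it is left; 2 to 4 N at the tab moves it. Plate 5 mm thick, 176 mm along the spine, reaching to 128 mm from the spine; both faces alike.
- leaf_tab (a point): Middle of the leaf's tab (mid-thickness), 159 mm from the spine; moves with the leaf. The flat tab, 5 mm thick, 96 mm wide along the spine, sits mid-way along the leaf's outer edge and sticks out in the plate's plane to 184 mm from the spine, so it overhangs the housing's side (at 132 mm) by 52 mm, with free space beneath it down to the counter.
- cup: Steel cup, 72 mm across, 75 mm tall; origin at the centre of its underside. Loose, on the counter beyond the holder's +y side. Leave alone.
- jar: Amber glass jar with steel lid, 64 mm across, 100 mm tall; origin at the centre of its underside. Loose, on the counter beyond the holder's +y side. Leave alone.
- spoon: Steel spoon 190 mm long lying on the counter beyond the holder's +x side, roughly parallel to that side; origin about its middle, at its underside. Loose. Leave alone.

How it is judged:
By the outcome, as a careful person would: the job done as asked, in the order asked, and still so for the second after the job is handed in, with the robot touching nothing.
It also fails if it takes over 54 s, if anything falls off the work surface, if the arm or the gripper's body presses on something with over 40 N, if the wrist force passes 120 N, or if a joint passes its speed limit or range.

## Working session

There is one attempt and no reset: what is moved stays moved. The work goes in short steps, Python scripts to look and compute and a tool call to move; the robot and the scene stay as the last step left them, time stands still between calls to the robot, and variables do not carry over. Pictures are saved under pics/ and viewed, and the job is handed in when it is done.

Besides the shell and the picture viewer there is one more tool, called after "Request:" by a JSON object that holds its "fn" and its "kwargs", one argument or row to a line. apply_moves: Moves the arm, as the interface text tells. Its arguments: {"type":"object","properties":{"plan":{"type":"array","items":{"type":"number"}},"grip":{"type":"number"}},"required":["plan"]}

```bash
mkdir -p pics; ls; python3 - <<'E'
from workcell import sensors, optics, bot
import cv2
print(sensors.get_obs())
for n in ["scene","top"]:
    c=optics.camera(n); cv2.imwrite(f"pics/{n}0.png",c["pixels"][:,:,::-1])
    print(n,c["fx"],c["fy"],c["cx"],c["cy"],c["pose"].tolist() if hasattr(c["pose"],'tolist') else c["pose"],[k for k in c])
E
```

```text
pics
{'clock': 0.0, 'joint_pos': array([1.14198907e+00, 2.41405583e-01, 3.74522298e-03, 1.33516424e+00,
       9.40805484e-06, 1.57080083e+00]), 'joint_vel': array([-1.82220552e-03, -3.93059790e-04, -1.90488065e-04,  1.27462823e-03,
        5.40700485e-05, -7.35947748e-04]), 'tau': array([ 2.01075331e-03, -3.72322369e+01,  2.52405882e+01,  1.71317614e-02,
        8.05139575e-05, -4.71673133e-06]), 'eef_pos': array([0.20763794, 0.45417975, 0.23042463]), 'tool_rot': array([ 2.12766847e-01,  9.77102472e-01, -9.89913753e-04, -2.20366115e-04]), 'ft_force': array([ 0.0483099 ,  0.16377323, -0.42981376]), 'ft_torque': array([-0.01501854,  0.01705798, -0.01964407]), 'grip_width': 0.08510171386853714}
scene 415.3723292837992 415.3723292837992 279.10462620589044 211.0436086627434 [[-0.3164155009037198, -0.7666465777265818, 0.558689766908226, 0.9830677757371227], [0.9486110827320826, -0.2530629861678998, 0.18998983854314683, 0.26373777154388456], [-0.00427135876668572, 0.5900950346273941, 0.8073224916985658, 0.6356830057265763], [0.0, 0.0, 0.0, 1.0]] ['pixels', 'fx', 'fy', 'cx', 'cy', 'pose']
top 380.87604689249264 380.87604689249264 280.09057280238295 213.34738933005863 [[0.02535164776628956, 0.986492779156385, -0.1618310558200924, 0.48076800115298657], [-0.9992916447853062, 0.029511300717101473, 0.02335148372721037, 0.140268972068169], [0.02781191503315362, 0.1611244233575304, 0.9865421519529167, 0.8688891146381856], [0.0, 0.0, 0.0, 1.0]] ['pixels', 'fx', 'fy', 'cx', 'cy', 'pose']
```

View pics/scene0.png

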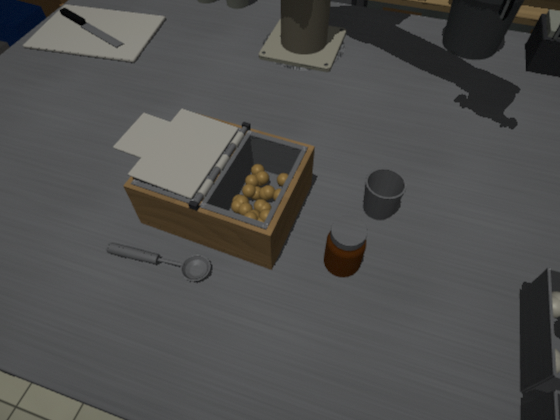

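View pics/top0.png

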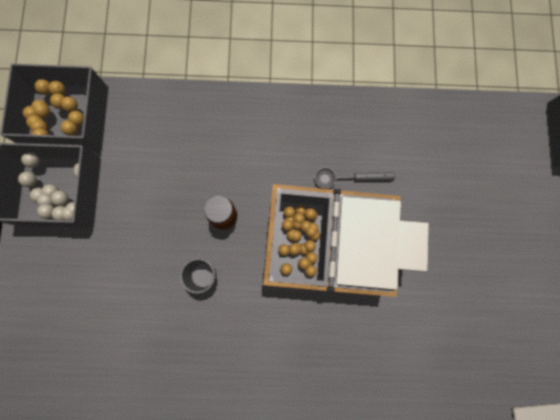

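```bash
python3 - <<'E'
import cv2
a=cv2.imread("pics/scene0.png")[95:275,95:335]; cv2.imwrite("pics/scene0c.png",cv2.resize(a,None,fx=3.33,fy=3.33,interpolation=cv2.INTER_CUBIC))
a=cv2.imread("pics/top0.png")[160:310,250:440]; cv2.imwrite("pics/top0c.png",cv2.resize(a,None,fx=4,fy=4,interpolation=cv2.INTER_CUBIC))
E
```

```text
(no output)
```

View pics/scene0c.png

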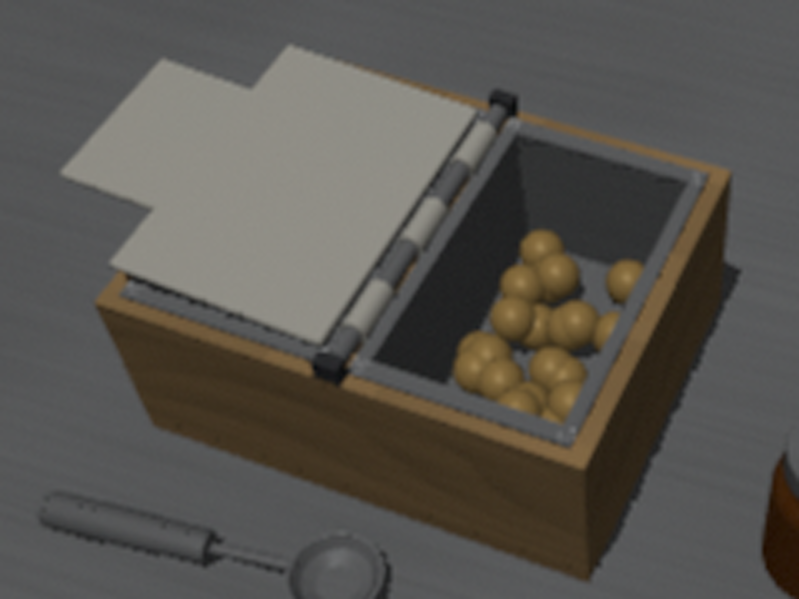

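View pics/top0c.png

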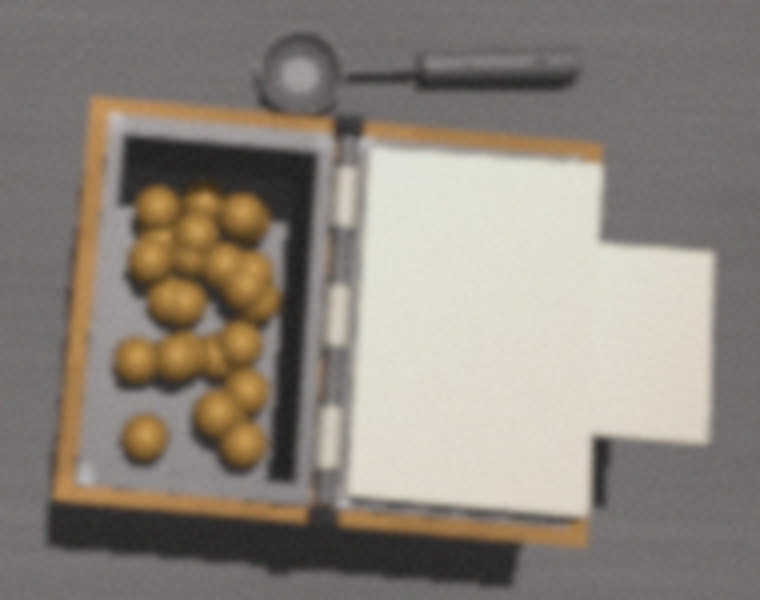

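```bash
cat > h.py <<'E'
import numpy as np, cv2
from scipy.spatial.transform import Rotation as R
def proj(c,P):
    T=np.linalg.inv(c["pose"]); p=T[:3,:3]@P+T[:3,3]
    return np.array([c["cx"]+c["fx"]*p[0]/-p[2], c["cy"]+c["fy"]*-p[1]/-p[2]])
def H2W(q,P):
    x,y,w=q[:3]; return np.array([x+np.cos(w)*P[0]-np.sin(w)*P[1], y+np.sin(w)*P[0]+np.cos(w)*P[1], P[2]])
def leaf(th,xx,r,n=0.0): # n: offset along leaf normal (up at th=0)
    return np.array([xx,-r*np.cos(th)+n*np.sin(th)*1.0, .1135+r*np.sin(th)+n*np.cos(th)])
def state():
    from workcell import sensors
    return sensors.get_obs()
E
cat > fit.py <<'E'
from h import *
from workcell import optics
from scipy.optimize import least_squares
S=optics.camera("scene");T=optics.camera("top")
Hc=lambda x,y,z=.108:(lambda q:np.array([x,y,z]))
L=lambda x,r:(lambda q:leaf(q[3],x,r,.0025))
obs=[("s",Hc(-.102,.132),(730,172)),("s",Hc(.102,.132),(588,463)),("s",Hc(.102,-.132),(100,300)),("s",Hc(.102,.132,0),(588,578)),("s",Hc(.102,-.132,0),(157,425)),
("s",L(.088,.128),(112,265)),("s",L(-.088,.128),(290,45)),("s",L(-.048,.184),(165,60)),("s",L(.048,.184),(63,173)),
("t",Hc(.102,.132),(93,98)),("t",Hc(.102,-.132),(602,145)),("t",Hc(-.102,.132),(57,500)),("t",Hc(-.102,-.132),(585,546)),
("t",L(.088,.128),(604,162)),("t",L(-.088,.128),(588,516)),("t",L(.048,.184),(715,252)),("t",L(-.048,.184),(710,442))]
def res(q,full=False):
    o=[]
    for k,f,u in obs:
        u=np.array(u,float); u=u/3.33+95 if k=="s" else u/4+[250,160]
        o.append(proj(S if k=="s" else T,H2W(q,f(q)))-u)
    return np.ravel(o)
r=least_squares(res,[.45,.1,0,.05],loss="soft_l1")
print(r.x); print(np.round(res(r.x).reshape(-1,2),1).tolist())
q=r.x
print("tab",H2W(q,leaf(q[3],0,.159)),"spine",H2W(q,np.array([0,0,.1135])))
E
python3 fit.py
```

```text
[ 0.55477559  0.01544317 -0.05862348  0.0532911 ]
[[0.1, -1.4], [-1.1, 0.9], [-2.3, 0.2], [0.2, 0.5], [-1.5, -0.2], [-1.5, -0.4], [-1.2, -0.4], [-1.4, -0.2], [-1.6, 0.6], [-1.7, 0.3], [-1.1, -0.1], [-1.8, 0.8], [-0.3, 0.6], [-1.5, 0.7], [-0.5, 1.0], [-1.6, 0.0], [-1.4, 1.1]]
tab [ 0.54547302 -0.14305836  0.12196928] spine [0.55477559 0.01544317 0.1135    ]
```

View pics/w0.png

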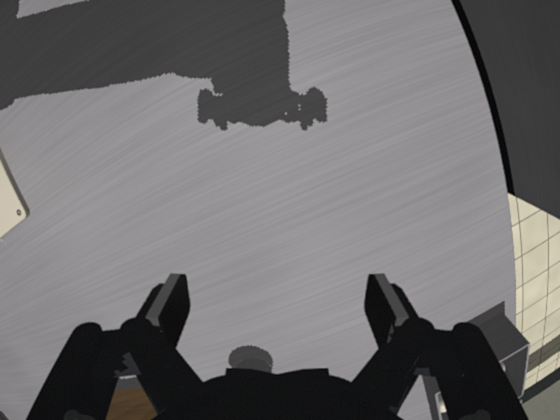

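```bash
cat >> h.py <<'E'
Q=[0.5548,0.0154,-0.0586]
def toolR(phi,yaw=None,extra=0.0):
    """tool z points at angle phi below holder +y horizontal (phi=0 horizontal +y, pi/2 down). tool x = 'up' side; yaw = heading of holder y dir offset"""
    w=Q[2]+extra
    hy=np.array([-np.sin(w),np.cos(w),0]); Z=np.array([0,0,1.])
    z=np.cos(phi)*hy-np.sin(phi)*Z; x=np.sin(phi)*hy+np.cos(phi)*Z
    return R.from_matrix(np.column_stack([x,np.cross(z,x),z]))
def rows(wps,n,s=None,base=None):
    """wps list of (pos,R) ; n rows per segment; straight + slerp"""
    if s is None: s=state()
    p0=np.array(s["eef_pos"]);R0=R.from_quat(s["tool_rot"])
    if base: p0,R0=base
    out=[];pp,RR=p0,R0
    for (p,Rt),k in zip(wps,n):
        p=np.array(p,float); d=(RR.inv()*Rt).as_rotvec()
        for i in range(1,k+1):
            f=i/k
            pi=pp+f*(p-pp); Ri=RR*R.from_rotvec(f*d)
            out.append(np.r_[R0.inv().apply(pi-p0),(R0.inv()*Ri).as_rotvec()])
        pp,RR=p,Rt
    out=np.array(out)
    st=np.diff(np.vstack([np.zeros(6),out]),axis=0)
    print("max step mm",1e3*np.linalg.norm(st[:,:3],axis=1).max(),"deg",np.degrees(np.linalg.norm(st[:,3:],axis=1).max()))
    print(",".join(f"{v:.3f}".rstrip('0').rstrip('.').replace('-0','-0') or '0' for v in out.ravel()))
E
python3 - <<'E'
from h import *
s=state(); R0=R.from_quat(s["tool_rot"]); Rf=toolR(np.pi/2)
d=(R0.inv()*Rf).as_rotvec(); print(d)
rows([([.30,.35,.33],R0*R.from_rotvec(d*.25)),([.42,.05,.34],R0*R.from_rotvec(d*.6))],[4,8])
E
```

```text
[-8.43601392e-04  6.10805940e-04  1.20061144e+00]
max step mm 42.75510706600566 deg 4.299374657104559
-0.032,-0.014,-0.025,-0,0,0.075,-0.064,-0.028,-0.05,-0,0,0.15,-0.095,-0.043,-0.074,-0,0,0.225,-0.127,-0.057,-0.099,-0,0,0.3,-0.157,-0.085,-0.1,-0,0,0.353,-0.186,-0.113,-0.102,-0,0,0.405,-0.215,-0.14,-0.103,-0,0,0.458,-0.244,-0.168,-0.104,-0,0,0.51,-0.273,-0.196,-0.105,-0,0,0.563,-0.303,-0.224,-0.106,-0,0,0.615,-0.332,-0.252,-0.108,-0,0,0.668,-0.361,-0.28,-0.109,-0.001,0,0.72
```

Request:
{"fn": "apply_moves", "kwargs": {
  "plan": [-0.032,-0.014,-0.025,0,0,0.075,-0.064,-0.028,-0.05,0,0,0.15,-0.095,-0.043,-0.074,0,0,0.225,-0.127,-0.057,-0.099,0,0,0.3,-0.157,-0.085,-0.1,0,0,0.353,-0.186,-0.113,-0.102,0,0,0.405,-0.215,-0.14,-0.103,0,0,0.458,-0.244,-0.168,-0.104,0,0,0.51,-0.273,-0.196,-0.105,0,0,0.563,-0.303,-0.224,-0.106,0,0,0.615,-0.332,-0.252,-0.108,0,0,0.668,-0.361,-0.28,-0.109,0,0,0.72],
  "grip": 0
}}

```text
clock: 1.25
eef_pos: [0.42, 0.048, 0.3407]
tool_rot: [0.544, 0.839, 0.0, 0.0]
ft_force: [1.0, 0.8, -0.4]
grip_width: 0.0001
```

```bash
cat > log.py <<'E'
from h import *
import json
s=state()
open("log.jsonl","a").write(json.dumps({k:np.asarray(v).tolist() for k,v in s.items()})+"\n")
print({k:np.round(v,3).tolist() for k,v in s.items() if k not in("joint_vel","tau","ft_torque")})
E
python3 log.py; python3 - <<'E'
from h import *
s=state(); Rf=toolR(np.pi/2)
rows([([.50,-.33,.30],Rf)],[12])
E
```

```text
{'clock': 1.25, 'joint_pos': [0.114, 0.063, 0.075, 1.582, 0.0, 1.265], 'eef_pos': [0.42, 0.048, 0.341], 'tool_rot': [0.544, 0.839, 0.0, 0.0], 'ft_force': [1.042, 0.83, -0.41], 'grip_width': 0.0}
max step mm 32.37536561242634 deg 2.2820633113516506
-0.031,-0.007,0.003,0,-0,0.04,-0.063,-0.013,0.007,0,-0,0.08,-0.094,-0.02,0.01,0,-0,0.119,-0.126,-0.027,0.014,0,-0,0.159,-0.157,-0.034,0.017,0,-0,0.199,-0.189,-0.04,0.02,0,-0,0.239,-0.22,-0.047,0.024,0,-0,0.279,-0.252,-0.054,0.027,0.001,-0,0.319,-0.283,-0.061,0.03,0.001,-0,0.358,-0.315,-0.067,0.034,0.001,-0,0.398,-0.346,-0.074,0.037,0.001,-0,0.438,-0.378,-0.081,0.041,0.001,-0,0.478
```

Request:
{"fn": "apply_moves", "kwargs": {
  "plan": [-0.031,-0.007,0.003,0,0,0.04,-0.063,-0.013,0.007,0,0,0.08,-0.094,-0.02,0.01,0,0,0.119,-0.126,-0.027,0.014,0,0,0.159,-0.157,-0.034,0.017,0,0,0.199,-0.189,-0.04,0.02,0,0,0.239,-0.22,-0.047,0.024,0,0,0.279,-0.252,-0.054,0.027,0,0,0.319,-0.283,-0.061,0.03,0,0,0.358,-0.315,-0.067,0.034,0,0,0.398,-0.346,-0.074,0.037,0,0,0.438,-0.378,-0.081,0.041,0,0,0.478]
}}

```text
clock: 2.25
eef_pos: [0.5007, -0.3295, 0.299]
tool_rot: [0.727, 0.686, 0.0, -0.0]
ft_force: [0.6, 1.0, 0.0]
grip_width: -0.0001
```

```bash
python3 log.py; python3 - <<'E'
from h import *
rows([([.52,-.30,.30],toolR(np.radians(50)))],[8])
E
```

```text
{'clock': 2.25, 'joint_pos': [-0.582, 0.436, 0.457, 1.592, 0.0, 1.047], 'eef_pos': [0.501, -0.33, 0.299], 'tool_rot': [0.727, 0.686, 0.0, -0.0], 'ft_force': [0.554, 0.965, 0.006], 'grip_width': -0.0}
max step mm 4.410248497462007 deg 4.998671728987613
0.004,0.002,-0,-0,0.087,0,0.008,0.004,-0,-0,0.174,0,0.011,0.007,-0,-0,0.262,0,0.015,0.009,-0,-0,0.349,0,0.019,0.011,-0.001,-0,0.436,0,0.023,0.013,-0.001,-0,0.523,0,0.027,0.015,-0.001,-0,0.611,0,0.031,0.018,-0.001,-0,0.698,0
```

Request:
{"fn": "apply_moves", "kwargs": {
  "plan": [0.004,0.002,0,0,0.087,0,0.008,0.004,0,0,0.174,0,0.011,0.007,0,0,0.262,0,0.015,0.009,0,0,0.349,0,0.019,0.011,-0.001,0,0.436,0,0.023,0.013,-0.001,0,0.523,0,0.027,0.015,-0.001,0,0.611,0,0.031,0.018,-0.001,0,0.698,0]
}}

```text
clock: 2.92
eef_pos: [0.5189, -0.2953, 0.2954]
tool_rot: [0.684, 0.645, 0.251, -0.231]
ft_force: [-4.1, 6.8, -1.8]
grip_width: -0.0
```

```bash
python3 log.py; python3 - <<'E'
from h import *
rows([([.52,-.26,.26],toolR(np.radians(15)))],[8])
E
```

```text
{'clock': 2.917, 'joint_pos': [-0.769, 0.824, 0.911, 2.15, 0.512, 0.728], 'eef_pos': [0.519, -0.295, 0.295], 'tool_rot': [0.684, 0.645, 0.251, -0.231], 'ft_force': [-4.135, 6.831, -1.805], 'grip_width': -0.0}
max step mm 6.251473217459673 deg 4.398731095181254
0.001,-0,0.006,0.001,0.077,0.001,0.001,-0,0.012,0.002,0.154,0.001,0.002,-0.001,0.019,0.002,0.23,0.002,0.002,-0.001,0.025,0.003,0.307,0.003,0.003,-0.001,0.031,0.004,0.384,0.003,0.003,-0.001,0.037,0.005,0.461,0.004,0.004,-0.001,0.044,0.006,0.537,0.005,0.004,-0.001,0.05,0.006,0.614,0.005
```

```bash
cat > kin.py <<'E'
from h import *
LIM=np.array([[-2.72,2.72],[-1.05,1.87],[-1.09,1.28],[-1.99,2.15],[-1.42,1.44],[-3.14,3.14]])
K=dict(L1=.49,L2=.39,M=.096,L=.303,h=.245)
def fk(j,K=K):
    p=j[1]-j[2]+j[3];q=j[1]-j[2]
    rh=np.array([np.cos(j[0]),np.sin(j[0]),0]);th=np.array([-rh[1],rh[0],0]);Z=np.array([0,0,1.])
    pd=np.cos(p)*rh-np.sin(p)*Z
    d=np.cos(j[4])*pd+np.sin(j[4])*th
    return rh*(K['L1']*np.sin(j[1])+K['L2']*np.cos(q))+Z*(K['h']+K['L1']*np.cos(j[1])-K['L2']*np.sin(q))+K['M']*pd+K['L']*d, d
def ik(P,d,K=K,verbose=False):
    c=P-K['L']*d
    j1=np.arctan2(c[1],c[0]); rh=np.array([np.cos(j1),np.sin(j1),0]);th=np.array([-rh[1],rh[0],0])
    s5=np.clip(d@th,-1,1); out=[]
    for j5 in (np.arcsin(s5),):
        p=np.arctan2(-d[2],d@rh)
        w=c-K['M']*(np.cos(p)*rh-np.sin(p)*np.array([0,0,1.]))
        r=w@rh; z=w[2]-K['h']; D2=r*r+z*z
        # L1(sin j2,cos j2)+L2(cos q,-sin q): q=j2-j3
        s=(D2-K['L1']**2-K['L2']**2)/(2*K['L1']*K['L2']) # = sin(j2-q)=sin j3
        if abs(s)>1: continue
        j3=np.arcsin(s)
        # solve j2
        A=K['L2']*np.cos(j3);B=K['L1']+K['L2']*np.sin(j3)
        # vec = R(j2)*(A along cos/-sin , B along sin/cos)
        j2=np.arctan2(r,z)-np.arctan2(A,B)
        for pp in (p,p+2*np.pi,p-2*np.pi):
            j4=pp-(j2-j3)
            out.append((np.array([j1,j2,j3,j4,j5]),w,c))
    res=[]
    for j,w,c in out:
        m=min((j-LIM[:5,0]).min(),(LIM[:5,1]-j).min()); res.append((m,j,w,c))
    return max(res,key=lambda t:t[0]) if res else (-9,None,None,None)
def ddir(beta,phi):
    a=Q[2]-beta
    return np.array([-np.sin(a)*np.cos(phi),np.cos(a)*np.cos(phi),-np.sin(phi)])
E
python3 - <<'E'
from kin import *
import json
from scipy.optimize import least_squares
L=[json.loads(l) for l in open("log.jsonl")]
L.append(dict(joint_pos=[1.14198907e+00, 2.41405583e-01, 3.74522298e-03, 1.33516424e+00,0,1.57],eef_pos=[0.20763794, 0.45417975, 0.23042463]))
ks=list(K)
f=lambda v:np.ravel([fk(s["joint_pos"],dict(zip(ks,v)))[0]-s["eef_pos"] for s in L])
r=least_squares(f,[K[k] for k in ks]);print(dict(zip(ks,r.x)),abs(r.fun).max())
s=L[-2];print(fk(s["joint_pos"])[1],R.from_quat(s["tool_rot"]).apply([0,0,1]))
P=H2W(Q,np.array([-.01,-.165,.098]))
for phi in (0,10,20):
  for b in range(0,90,10):
    m,j,w,c=ik(P,ddir(np.radians(b),np.radians(phi)))
    print(phi,b,round(m,2),None if j is None else (j.round(2),w.round(2),c.round(2)))
E
```

```text
{'L1': np.float64(0.4935818548387322), 'L2': np.float64(0.3918444801318275), 'M': np.float64(0.104321557644695), 'L': np.float64(0.3033959037274253), 'h': np.float64(0.2511378098498684)} 0.001264955480158092
[ 0.04512588  0.63873168 -0.76810514] [ 0.04512588  0.63873168 -0.76810514]
0 0 -0.31 (array([-0.72,  1.37,  0.68,  2.46,  0.91]), array([ 0.59, -0.51,  0.1 ]), array([ 0.52, -0.45,  0.1 ]))
0 10 -0.18 (array([-0.76,  1.29,  0.48,  2.33,  1.04]), array([ 0.53, -0.51,  0.1 ]), array([ 0.47, -0.44,  0.1 ]))
0 20 -0.05 (array([-0.8 ,  1.22,  0.28,  2.2 ,  1.18]), array([ 0.48, -0.5 ,  0.1 ]), array([ 0.42, -0.43,  0.1 ]))
0 30 0.07 (array([-0.83,  1.17,  0.11,  2.08,  1.32]), array([ 0.43, -0.47,  0.1 ]), array([ 0.37, -0.4 ,  0.1 ]))
0 40 -0.04 (array([-0.85,  1.12, -0.06,  1.96,  1.48]), array([ 0.39, -0.44,  0.1 ]), array([ 0.33, -0.37,  0.1 ]))
0 50 -0.05 (array([-0.85,  1.07, -0.72, -1.79,  1.49]), array([ 0.23, -0.26,  0.1 ]), array([ 0.29, -0.33,  0.1 ]))
0 60 0.03 (array([-0.82,  1.12, -0.84, -1.96,  1.29]), array([ 0.2 , -0.21,  0.1 ]), array([ 0.26, -0.28,  0.1 ]))
0 70 -0
[... 1611 characters left out ...]
 ]))
20 30 0.28 (array([-0.8 ,  0.79, -0.11,  1.2 ,  1.16]), array([ 0.41, -0.42,  0.28]), array([ 0.38, -0.39,  0.2 ]))
20 40 0.22 (array([-0.81,  0.67, -0.36,  0.69,  1.22]), array([ 0.35, -0.37,  0.3 ]), array([ 0.34, -0.36,  0.2 ]))
20 50 0.24 (array([-0.8 ,  0.58, -0.62,  0.04,  1.2 ]), array([ 0.28, -0.3 ,  0.29]), array([ 0.31, -0.32,  0.2 ]))
20 60 0.26 (array([-0.78,  0.57, -0.83, -0.55,  1.1 ]), array([ 0.24, -0.23,  0.27]), array([ 0.28, -0.28,  0.2 ]))
20 70 0.1 (array([-0.72,  0.61, -0.99, -1.  ,  0.92]), array([ 0.2 , -0.18,  0.26]), array([ 0.26, -0.23,  0.2 ]))
20 80 -0.02 (array([-0.62,  0.68, -1.11, -1.33,  0.69]), array([ 0.18, -0.13,  0.24]), array([ 0.25, -0.18,  0.2 ]))
```

```bash
sed -i 's/^K=.*/K=dict(L1=.4936,L2=.3918,M=.1043,L=.3034,h=.2511)/' kin.py
cat >> kin.py <<'E'
def pose(xl,yl,z,b,phi): # holder coords, degrees
    P=H2W(Q,np.array([xl,yl,z])); Rt=toolR(np.radians(phi),extra=-np.radians(b))
    m,j,w,c=ik(P,Rt.as_matrix()[:,2]); print("margin",round(m,2),None if j is None else j.round(2),"wz",w.round(2) if w is not None else 0)
    return P,Rt
E
python3 - <<'E'
from kin import *
a=pose(-.01,-.27,.20,20,20)
b=pose(-.01,-.27,.088,20,12)
c=pose(-.01,-.16,.088,20,12)
rows([a],[10])
E
```

```text
margin 0.14 [-0.89  0.93  0.46  2.01  0.98] wz [ 0.47 -0.58  0.37]
margin 0.1 [-0.91  1.18  0.51  2.05  1.03] wz [ 0.47 -0.6   0.19]
margin 0.3 [-0.78  1.04  0.18  1.75  1.14] wz [ 0.48 -0.48  0.2 ]
max step mm 10.461709570250934 deg 3.5943514587207845
-0.003,0.001,0.01,-0.028,0.052,0.021,-0.006,0.001,0.02,-0.056,0.104,0.042,-0.009,0.002,0.03,-0.085,0.156,0.062,-0.011,0.003,0.04,-0.113,0.208,0.083,-0.014,0.003,0.05,-0.141,0.26,0.104,-0.017,0.004,0.06,-0.169,0.312,0.125,-0.02,0.005,0.07,-0.198,0.364,0.146,-0.023,0.005,0.08,-0.226,0.416,0.166,-0.026,0.006,0.09,-0.254,0.468,0.187,-0.029,0.007,0.1,-0.282,0.52,0.208
```

Request:
{"fn": "apply_moves", "kwargs": {
  "plan": [-0.003,0.001,0.01,-0.028,0.052,0.021,-0.006,0.001,0.02,-0.056,0.104,0.042,-0.009,0.002,0.03,-0.085,0.156,0.062,-0.011,0.003,0.04,-0.113,0.208,0.083,-0.014,0.003,0.05,-0.141,0.26,0.104,-0.017,0.004,0.06,-0.169,0.312,0.125,-0.02,0.005,0.07,-0.198,0.364,0.146,-0.023,0.005,0.08,-0.226,0.416,0.166,-0.026,0.006,0.09,-0.254,0.468,0.187,-0.029,0.007,0.1,-0.282,0.52,0.208]
}}

```text
clock: 3.75
eef_pos: [0.5278, -0.2529, 0.1997]
tool_rot: [0.685, 0.449, 0.479, -0.316]
ft_force: [-0.2, -0.4, 0.3]
grip_width: -0.0001
```

```bash
python3 log.py; python3 - <<'E'
from kin import *
s=state(); print(R.from_quat(s["tool_rot"]).as_matrix().round(3).tolist(), toolR(np.radians(20),extra=-np.radians(20)).as_matrix().round(3).tolist())
b=pose(-.01,-.27,.088,20,12)
rows([b],[10])
E
```

```text
{'clock': 3.75, 'joint_pos': [-0.892, 0.915, 0.431, 1.993, 0.981, 0.579], 'eef_pos': [0.528, -0.253, 0.2], 'tool_rot': [0.685, 0.449, 0.479, -0.316], 'ft_force': [-0.176, -0.39, 0.276], 'grip_width': -0.0}
[[0.138, 0.918, 0.372], [0.313, -0.397, 0.863], [0.94, -0.003, -0.342]] [[0.136, 0.918, 0.373], [0.314, -0.396, 0.863], [0.94, 0.0, -0.342]]
margin 0.1 [-0.91  1.18  0.51  2.05  1.03] wz [ 0.47 -0.6   0.19]
max step mm 11.17149199184924 deg 0.8029894405408992
-0.01,0,0.004,-0,0.014,-0,-0.021,0,0.008,-0,0.028,-0.001,-0.031,0,0.011,-0,0.042,-0.001,-0.042,0.001,0.015,-0,0.056,-0.001,-0.052,0.001,0.019,-0,0.07,-0.001,-0.063,0.001,0.023,-0,0.084,-0.002,-0.073,0.001,0.027,-0,0.098,-0.002,-0.084,0.001,0.031,-0,0.112,-0.002,-0.094,0.001,0.034,-0,0.126,-0.003,-0.105,0.002,0.038,-0,0.14,-0.003
```

Commanded and measured pose now agree. Descend, in front of the tab.

Request:
{"fn": "apply_moves", "kwargs": {
  "plan": [-0.01,0,0.004,0,0.014,0,-0.021,0,0.008,0,0.028,0,-0.031,0,0.011,0,0.042,0,-0.042,0.001,0.015,0,0.056,0,-0.052,0.001,0.019,0,0.07,0,-0.063,0.001,0.023,0,0.084,0,-0.073,0.001,0.027,0,0.098,0,-0.084,0.001,0.031,0,0.112,0,-0.094,0.001,0.034,0,0.126,0,-0.105,0.002,0.038,0,0.14,0]
}}

```text
clock: 4.58
eef_pos: [0.5294, -0.2541, 0.0879]
tool_rot: [0.65, 0.427, 0.525, -0.346]
ft_force: [-0.0, -0.6, 0.7]
grip_width: 0.0001
```

```bash
python3 log.py; python3 - <<'E'
from kin import *
import cv2
from workcell import optics
c=optics.camera("scene"); cv2.imwrite("pics/s1.png",cv2.resize(c["pixels"][40:330,0:400,::-1],None,fx=2,fy=2,interpolation=cv2.INTER_CUBIC))
c=optics.camera("top"); cv2.imwrite("pics/t1.png",cv2.resize(c["pixels"][110:400,250:560,::-1],None,fx=2,fy=2,interpolation=cv2.INTER_CUBIC))
b=pose(-.01,-.16,.086,20,12)
rows([b],[10])
E
```

```text
{'clock': 4.583, 'joint_pos': [-0.907, 1.167, 0.481, 2.036, 1.031, 0.367], 'eef_pos': [0.529, -0.254, 0.088], 'tool_rot': [0.65, 0.427, 0.525, -0.346], 'ft_force': [-0.006, -0.637, 0.663], 'grip_width': 0.0}
margin 0.3 [-0.78  1.04  0.18  1.75  1.14] wz [ 0.48 -0.48  0.2 ]
max step mm 10.961994004511428 deg 0.03974601720502804
0.002,-0.004,0.01,-0,-0,-0.001,0.004,-0.007,0.02,-0.001,-0,-0.001,0.006,-0.011,0.03,-0.001,-0,-0.002,0.009,-0.015,0.04,-0.001,-0,-0.002,0.011,-0.018,0.05,-0.002,-0,-0.003,0.013,-0.022,0.061,-0.002,-0,-0.004,0.015,-0.026,0.071,-0.002,-0,-0.004,0.017,-0.03,0.081,-0.003,-0,-0.005,0.019,-0.033,0.091,-0.003,-0,-0.005,0.022,-0.037,0.101,-0.004,-0,-0.006
```

View pics/s1.png

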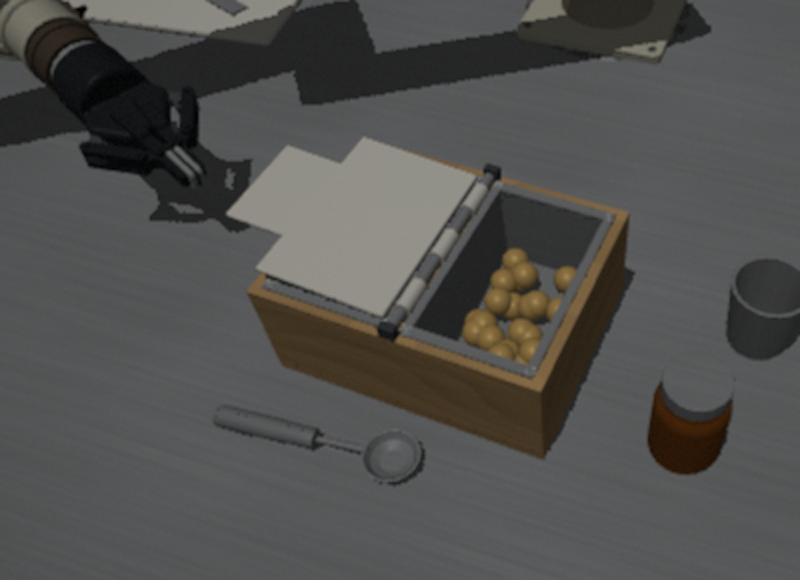

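View pics/t1.png

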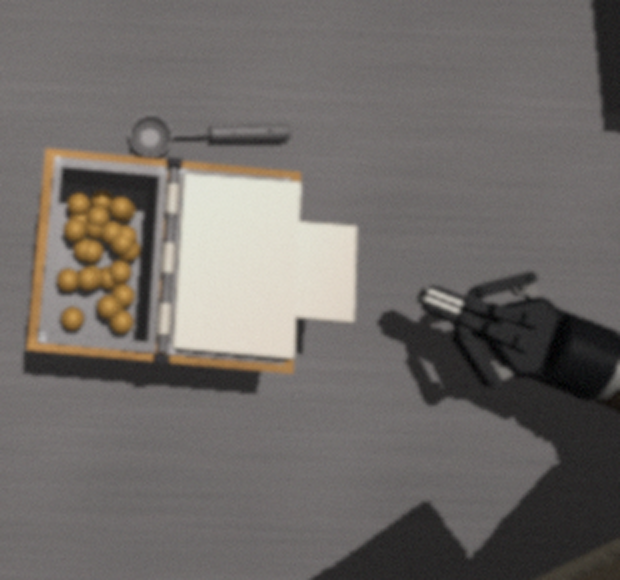

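Request:
{"fn": "apply_moves", "kwargs": {
  "plan": [0.002,-0.004,0.01,0,0,0,0.004,-0.007,0.02,0,0,0,0.006,-0.011,0.03,0,0,0,0.009,-0.015,0.04,0,0,0,0.011,-0.018,0.05,0,0,0,0.013,-0.022,0.061,0,0,0,0.015,-0.026,0.071,0,0,0,0.017,-0.03,0.081,0,0,0,0.019,-0.033,0.091,0,0,0,0.022,-0.037,0.101,0,0,0]
}}

```text
clock: 5.52
eef_pos: [0.5365, -0.1441, 0.0898]
tool_rot: [0.65, 0.428, 0.524, -0.346]
ft_force: [0.1, -0.3, 0.1]
grip_width: 0.0001
```

```bash
python3 log.py; cat >> kin.py <<'E'
def tippose(th,r=.158,xl=-.01,a=.011,ph=None,b=None,gap=0.0):
    td=np.degrees(th)
    if ph is None: ph=np.clip(td-15,12,90)
    if b is None: b=20*np.clip(1-(td-15)/45,0,1)
    phr=np.radians(ph)
    # holder coords (y,z); leaf underside point
    u=np.array([-np.cos(th),np.sin(th)]);n=np.array([np.sin(th),np.cos(th)])
    P=np.array([0,.1135])+r*u-(.0025+gap)*n
    x=np.array([np.sin(phr),np.cos(phr)])
    c=P-a*x
    return pose(xl,c[0],c[1],b,ph)
E
python3 - <<'E'
from kin import *
import cv2
from workcell import optics
c=optics.camera("scene"); cv2.imwrite("pics/s2.png",cv2.resize(c["pixels"][80:230,60:260,::-1],None,fx=4,fy=4,interpolation=cv2.INTER_CUBIC))
for th in np.arange(0.1,3.2,.2):
    p,_=tippose(th); print(round(th,2),p.round(3))
E
```

```text
{'clock': 5.517, 'joint_pos': [-0.782, 1.02, 0.15, 1.741, 1.141, 0.491], 'eef_pos': [0.537, -0.144, 0.09], 'tool_rot': [0.65, 0.428, 0.524, -0.346], 'ft_force': [0.123, -0.314, 0.091], 'grip_width': 0.0}
margin 0.3 [-0.78  1.    0.17  1.79  1.14] wz [ 0.48 -0.48  0.23]
0.1 [ 0.535 -0.143  0.116]
margin 0.3 [-0.77  0.95  0.17  1.84  1.14] wz [ 0.49 -0.48  0.26]
0.3 [ 0.536 -0.138  0.147]
margin 0.22 [-0.74  0.92  0.24  1.93  1.08] wz [ 0.52 -0.47  0.3 ]
0.5 [ 0.536 -0.126  0.176]
margin 0.35 [-0.67  0.77  0.24  1.8   0.95] wz [ 0.54 -0.42  0.41]
0.7 [ 0.537 -0.111  0.203]
margin 0.43 [-0.58  0.65  0.26  1.72  0.81] wz [ 0.55 -0.36  0.5 ]
0.9 [ 0.539 -0.091  0.227]
margin 0.51 [-0.47  0.53  0.26  1.64  0.66] wz [ 0.56 -0.28  0.57]
1.1 [ 0.54  -0.066  0.246]
margin 0.62 [-0.35  0.42  0.21  1.53  0.51] wz [ 0.55 -0.2   0.62]
1.3 [ 0.542 -0.038  0.259]
margin 0.68 [-0.2   0.34  0.19  1.47  0.33] wz [ 0.54 -0.11  0.66]
1.5 [ 0.543 -0.008  0.267]
margin 0.7 [-0.03  0.32  0.2   1.45  0.13] wz [ 0.54 -0.02  0.67]
1.7 [0.545 0.023 0.269]
margin 0.7 [0.1  0.33 0.21 1.45 0.  ] wz [0.55 0.05 0.67]
1.9 [0.547 0.054 0.264]
margin 0.72 [0.15 0.35 0.2  1.43 0.  ] wz [0.55 0.08 0.66]
2.1 [0.549 0.082 0.251]
margin 0.76 [0.19 0.36 0.18 1.39 0.  ] wz [0.55 0.11 0.64]
2.3 [0.55  0.108 0.233]
margin 0.81 [0.23 0.39 0.15 1.34 0.  ] wz [0.55 0.13 0.62]
2.5 [0.551 0.13  0.21 ]
margin 0.87 [0.26 0.41 0.12 1.28 0.  ] wz [0.55 0.15 0.59]
2.7 [0.552 0.147 0.183]
margin 0.94 [0.28 0.44 0.08 1.21 0.  ] wz [0.55 0.16 0.56]
2.9 [0.553 0.158 0.154]
margin 1.01 [0.29 0.46 0.03 1.14 0.  ] wz [0.55 0.16 0.53]
3.1 [0.553 0.162 0.123]
```

View pics/s2.png

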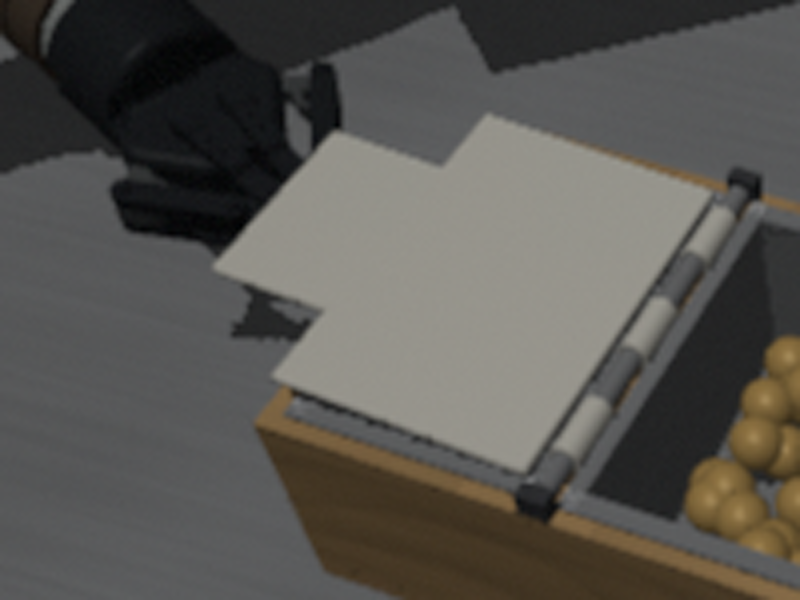

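```bash
python3 - <<'E'
from kin import *
rows([tippose(.1),tippose(.2),tippose(.3)],[6,3,3])
E
```

```text
margin 0.3 [-0.78  1.    0.17  1.79  1.14] wz [ 0.48 -0.48  0.23]
margin 0.29 [-0.78  0.97  0.16  1.81  1.15] wz [ 0.48 -0.48  0.25]
margin 0.3 [-0.77  0.95  0.17  1.84  1.14] wz [ 0.49 -0.48  0.26]
max step mm 5.265131463302851 deg 0.32425701683710667
0.004,-0,-0.001,-0.001,0,-0,0.008,-0,-0.002,-0.001,0.001,-0,0.013,-0,-0.003,-0.002,0.001,-0.001,0.017,-0,-0.005,-0.003,0.002,-0.001,0.021,-0,-0.006,-0.004,0.002,-0.001,0.025,-0,-0.007,-0.004,0.003,-0.001,0.03,-0,-0.007,-0.004,0.003,-0.001,0.036,-0.001,-0.008,-0.004,0.003,-0.001,0.041,-0.001,-0.008,-0.004,0.003,-0.001,0.046,-0.001,-0.008,0.001,0.003,-0.002,0.051,-0.002,-0.008,0.007,0.003,-0.004,0.057,-0.002,-0.008,0.012,0.003,-0.005
```

Request:
{"fn": "apply_moves", "kwargs": {
  "plan": [0.004,0,-0.001,0,0,0,0.008,0,-0.002,0,0,0,0.013,0,-0.003,0,0,0,0.017,0,-0.005,0,0,0,0.021,0,-0.006,0,0,0,0.025,0,-0.007,0,0,0,0.03,0,-0.007,0,0,0,0.036,-0.001,-0.008,0,0,0,0.041,-0.001,-0.008,0,0,0,0.046,-0.001,-0.008,0,0,0,0.051,-0.002,-0.008,0.006,0.003,-0.004,0.057,-0.002,-0.008,0.012,0.003,-0.005]
}}

```text
clock: 6.57
eef_pos: [0.5358, -0.1396, 0.1469]
tool_rot: [0.646, 0.431, 0.524, -0.35]
ft_force: [-0.3, 1.3, -2.2]
grip_width: -0.0
```

```bash
python3 log.py; python3 - <<'E'
from kin import *
import cv2
from workcell import optics
c=optics.camera("scene"); cv2.imwrite("pics/s3.png",cv2.resize(c["pixels"][60:230,60:280,::-1],None,fx=3.5,fy=3.5,interpolation=cv2.INTER_CUBIC))
rows([tippose(t) for t in (.4,.5,.6,.7)],[3]*4)
E
```

```text
{'clock': 6.567, 'joint_pos': [-0.776, 0.94, 0.15, 1.837, 1.138, 0.475], 'eef_pos': [0.536, -0.14, 0.147], 'tool_rot': [0.646, 0.431, 0.524, -0.35], 'ft_force': [-0.304, 1.254, -2.168], 'grip_width': -0.0}
margin 0.24 [-0.76  0.95  0.21  1.91  1.11] wz [ 0.5  -0.47  0.27]
margin 0.22 [-0.74  0.92  0.24  1.93  1.08] wz [ 0.52 -0.47  0.3 ]
margin 0.29 [-0.71  0.84  0.24  1.86  1.02] wz [ 0.53 -0.45  0.36]
margin 0.35 [-0.67  0.77  0.24  1.8   0.95] wz [ 0.54 -0.42  0.41]
max step mm 5.244125765488771 deg 2.090296053260277
0.005,-0.001,0.001,0.015,-0,-0.003,0.01,-0.002,0.002,0.03,-0,-0.006,0.015,-0.003,0.003,0.045,-0.001,-0.009,0.02,-0.003,0.004,0.059,-0.01,-0.013,0.025,-0.004,0.005,0.073,-0.02,-0.016,0.03,-0.005,0.006,0.088,-0.029,-0.02,0.035,-0.006,0.007,0.102,-0.063,-0.025,0.04,-0.006,0.009,0.116,-0.096,-0.031,0.045,-0.007,0.01,0.13,-0.129,-0.036,0.05,-0.008,0.011,0.143,-0.162,-0.043,0.055,-0.009,0.013,0.157,-0.196,-0.05,0.06,-0.01,0.015,0.17,-0.229,-0.057
```

View pics/s3.png

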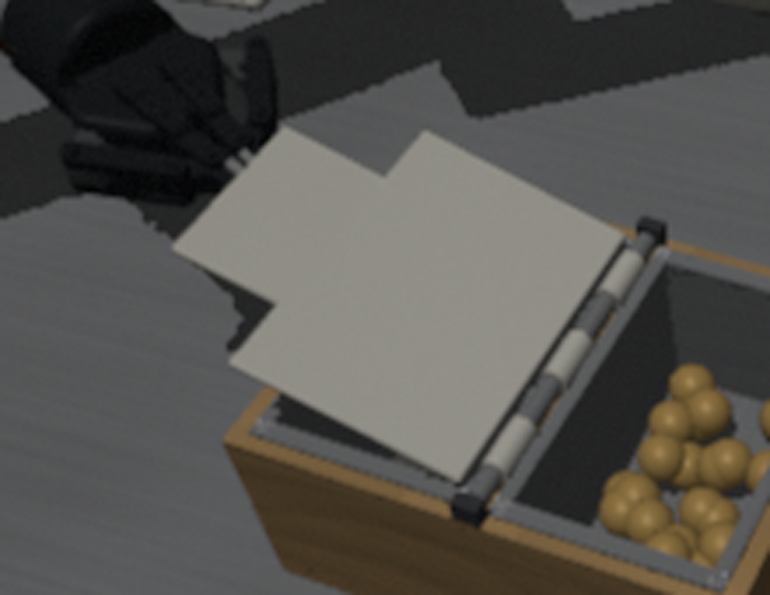

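The leaf has lifted roughly 0.3 rad, with the finger under the tab edge (about 235,170 in the crop) and about 2.5 N of contact. I'll keep following the arc.

Request:
{"fn": "apply_moves", "kwargs": {
  "plan": [0.005,-0.001,0.001,0.015,0,-0.003,0.01,-0.002,0.002,0.03,0,-0.006,0.015,-0.003,0.003,0.045,-0.001,-0.009,0.02,-0.003,0.004,0.059,-0.01,-0.013,0.025,-0.004,0.005,0.073,-0.02,-0.016,0.03,-0.005,0.006,0.088,-0.029,-0.02,0.035,-0.006,0.007,0.102,-0.063,-0.025,0.04,-0.006,0.009,0.116,-0.096,-0.031,0.045,-0.007,0.01,0.13,-0.129,-0.036,0.05,-0.008,0.011,0.143,-0.162,-0.043,0.055,-0.009,0.013,0.157,-0.196,-0.05,0.06,-0.01,0.015,0.17,-0.229,-0.057]
}}

```text
clock: 7.62
eef_pos: [0.5371, -0.1106, 0.2027]
tool_rot: [0.657, 0.531, 0.417, -0.336]
ft_force: [0.4, -1.2, -1.5]
grip_width: -0.0002
```

```bash
python3 log.py; python3 - <<'E'
from kin import *
import cv2
from workcell import optics
c=optics.camera("scene"); cv2.imwrite("pics/s4.png",cv2.resize(c["pixels"][20:230,40:320,::-1],None,fx=2.8,fy=2.8,interpolation=cv2.INTER_CUBIC))
rows([tippose(t) for t in (.8,.9,1.,1.1)],[3]*4)
E
```

```text
{'clock': 7.617, 'joint_pos': [-0.669, 0.758, 0.224, 1.787, 0.947, 0.716], 'eef_pos': [0.537, -0.111, 0.203], 'tool_rot': [0.657, 0.531, 0.417, -0.336], 'ft_force': [0.351, -1.21, -1.467], 'grip_width': -0.0}
margin 0.39 [-0.63  0.71  0.25  1.76  0.88] wz [ 0.54 -0.39  0.45]
margin 0.43 [-0.58  0.65  0.26  1.72  0.81] wz [ 0.55 -0.36  0.5 ]
margin 0.46 [-0.53  0.59  0.27  1.69  0.73] wz [ 0.56 -0.32  0.54]
margin 0.51 [-0.47  0.53  0.26  1.64  0.66] wz [ 0.56 -0.28  0.57]
max step mm 5.188076470674755 deg 2.0898744819747024
0.004,-0.001,0.001,0.013,-0.032,-0.005,0.009,-0.001,0.002,0.026,-0.063,-0.011,0.013,-0.002,0.003,0.04,-0.095,-0.016,0.018,-0.002,0.005,0.052,-0.128,-0.025,0.023,-0.003,0.006,0.064,-0.161,-0.033,0.028,-0.004,0.008,0.077,-0.195,-0.041,0.033,-0.004,0.01,0.089,-0.228,-0.051,0.037,-0.005,0.012,0.1,-0.261,-0.06,0.042,-0.005,0.014,0.112,-0.294,-0.07,0.047,-0.006,0.017,0.117,-0.327,-0.076,0.051,-0.007,0.019,0.121,-0.361,-0.082,0.056,-0.007,0.022,0.126,-0.394,-0.088
```

View pics/s4.png

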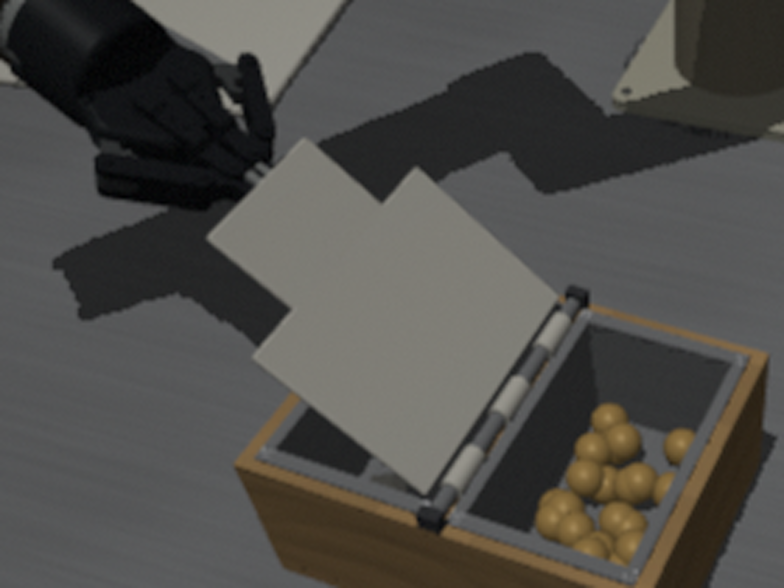

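The leaf is at about 0.7 rad, with the finger still behind the tab (265,172 in the crop). Continuing.

Request:
{"fn": "apply_moves", "kwargs": {
  "plan": [0.004,-0.001,0.001,0.013,-0.032,-0.005,0.009,-0.001,0.002,0.026,-0.063,-0.011,0.013,-0.002,0.003,0.04,-0.095,-0.016,0.018,-0.002,0.005,0.052,-0.128,-0.025,0.023,-0.003,0.006,0.064,-0.161,-0.033,0.028,-0.004,0.008,0.077,-0.195,-0.041,0.033,-0.004,0.01,0.089,-0.228,-0.051,0.037,-0.005,0.012,0.1,-0.261,-0.06,0.042,-0.005,0.014,0.112,-0.294,-0.07,0.047,-0.006,0.017,0.117,-0.327,-0.076,0.051,-0.007,0.019,0.121,-0.361,-0.082,0.056,-0.007,0.022,0.126,-0.394,-0.088]
}}

```text
clock: 8.67
eef_pos: [0.5393, -0.0666, 0.2437]
tool_rot: [0.68, 0.639, 0.26, -0.248]
ft_force: [-2.3, -1.8, -0.8]
grip_width: -0.0001
```

```bash
python3 log.py; python3 - <<'E'
from kin import *
rows([tippose(t) for t in (1.2,1.3,1.4,1.5)],[3]*4)
E
```

```text
{'clock': 8.667, 'joint_pos': [-0.473, 0.531, 0.247, 1.638, 0.66, 1.04], 'eef_pos': [0.539, -0.067, 0.244], 'tool_rot': [0.68, 0.639, 0.26, -0.248], 'ft_force': [-2.318, -1.826, -0.804], 'grip_width': -0.0}
margin 0.57 [-0.41  0.47  0.23  1.58  0.59] wz [ 0.55 -0.24  0.6 ]
margin 0.62 [-0.35  0.42  0.21  1.53  0.51] wz [ 0.55 -0.2   0.62]
margin 0.65 [-0.27  0.37  0.2   1.5   0.42] wz [ 0.54 -0.15  0.64]
margin 0.68 [-0.2   0.34  0.19  1.47  0.33] wz [ 0.54 -0.11  0.66]
max step mm 5.753067790840682 deg 1.965127453742796
0.006,0,0.001,-0.001,-0.034,-0.002,0.011,0,0.002,-0.001,-0.068,-0.003,0.017,0.001,0.002,-0.002,-0.103,-0.005,0.022,0.001,0.004,-0.002,-0.136,-0.005,0.027,0.001,0.006,-0.002,-0.169,-0.005,0.032,0.001,0.007,-0.002,-0.203,-0.005,0.037,0.001,0.01,-0.003,-0.236,-0.005,0.041,0.001,0.012,-0.003,-0.269,-0.005,0.046,0.001,0.014,-0.003,-0.303,-0.005,0.05,0,0.017,-0.003,-0.336,-0.005,0.055,0,0.019,-0.003,-0.369,-0.005,0.059,0,0.022,-0.003,-0.403,-0.005
```

Request:
{"fn": "apply_moves", "kwargs": {
  "plan": [0.006,0,0.001,0,-0.034,-0.002,0.011,0,0.002,0,-0.068,-0.003,0.017,0.001,0.002,0,-0.103,-0.005,0.022,0.001,0.004,0,-0.136,-0.005,0.027,0.001,0.006,0,-0.169,-0.005,0.032,0.001,0.007,0,-0.203,-0.005,0.037,0.001,0.01,0,-0.236,-0.005,0.041,0.001,0.012,0,-0.269,-0.005,0.046,0.001,0.014,0,-0.303,-0.005,0.05,0,0.017,0,-0.336,-0.005,0.055,0,0.019,0,-0.369,-0.005,0.059,0,0.022,0,-0.403,-0.005]
}}

```text
clock: 9.67
eef_pos: [0.5429, -0.0081, 0.2675]
tool_rot: [0.717, 0.677, 0.12, -0.114]
ft_force: [-1.1, -1.1, 0.6]
grip_width: -0.0001
```

```bash
python3 log.py; python3 - <<'E'
from kin import *
import cv2
from workcell import optics
c=optics.camera("scene"); cv2.imwrite("pics/s5.png",cv2.resize(c["pixels"][0:230,40:340,::-1],None,fx=2.6,fy=2.6,interpolation=cv2.INTER_CUBIC))
rows([tippose(t) for t in (1.6,1.7,1.8,1.9)],[3]*4)
E
```

```text
{'clock': 9.667, 'joint_pos': [-0.197, 0.341, 0.193, 1.472, 0.329, 1.424], 'eef_pos': [0.543, -0.008, 0.268], 'tool_rot': [0.717, 0.677, 0.12, -0.114], 'ft_force': [-1.057, -1.103, 0.609], 'grip_width': -0.0}
margin 0.7 [-0.12  0.32  0.19  1.45  0.23] wz [ 0.54 -0.06  0.67]
margin 0.7 [-0.03  0.32  0.2   1.45  0.13] wz [ 0.54 -0.02  0.67]
margin 0.7 [0.05 0.32 0.21 1.45 0.03] wz [0.55 0.03 0.68]
margin 0.7 [0.1  0.33 0.21 1.45 0.  ] wz [0.55 0.05 0.67]
max step mm 5.2334010880657225 deg 1.9178972638505967
0.004,0,0.001,-0,-0.033,0.001,0.009,0,0.003,-0.001,-0.067,0.002,0.013,0,0.004,-0.001,-0.1,0.003,0.018,0,0.006,-0.001,-0.134,0.003,0.023,0,0.007,-0.001,-0.167,0.003,0.028,0,0.009,-0.001,-0.2,0.003,0.033,0,0.011,-0.001,-0.234,0.003,0.037,0,0.013,-0.001,-0.267,0.003,0.042,0.001,0.015,-0.001,-0.3,0.003,0.046,0.001,0.018,-0.001,-0.311,0.003,0.051,0.001,0.021,-0.001,-0.322,0.003,0.055,0.001,0.024,-0.001,-0.333,0.003
```

View pics/s5.png

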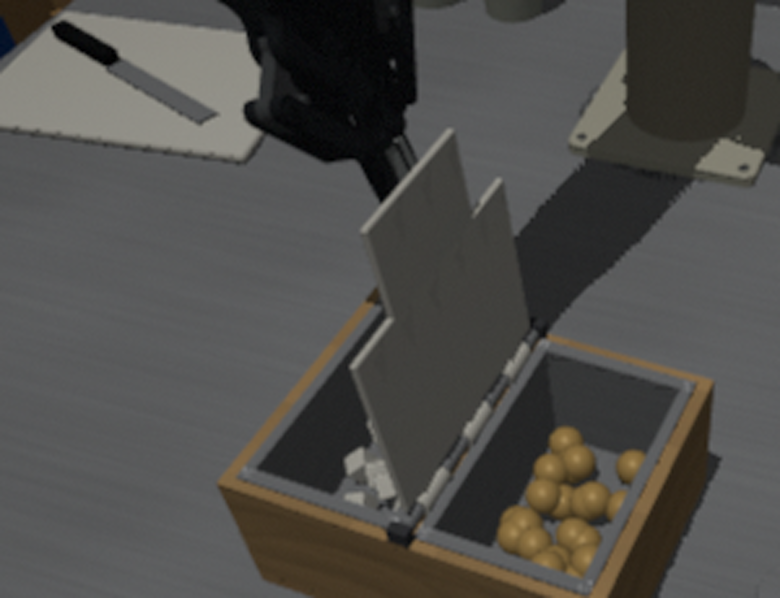

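The leaf is nearly upright, with the finger behind the tab (about 400,170 in the crop). Continuing over.

Request:
{"fn": "apply_moves", "kwargs": {
  "plan": [0.004,0,0.001,0,-0.033,0.001,0.009,0,0.003,0,-0.067,0.002,0.013,0,0.004,0,-0.1,0.003,0.018,0,0.006,0,-0.134,0.003,0.023,0,0.007,0,-0.167,0.003,0.028,0,0.009,0,-0.2,0.003,0.033,0,0.011,0,-0.234,0.003,0.037,0,0.013,0,-0.267,0.003,0.042,0.001,0.015,0,-0.3,0.003,0.046,0.001,0.018,0,-0.311,0.003,0.051,0.001,0.021,0,-0.322,0.003,0.055,0.001,0.024,0,-0.333,0.003]
}}

```text
clock: 10.72
eef_pos: [0.5476, 0.0516, 0.2624]
tool_rot: [0.728, 0.685, -0.0, -0.002]
ft_force: [0.3, -1.0, 1.7]
grip_width: 0.0003
```

```bash
python3 log.py; python3 - <<'E'
from kin import *
rows([tippose(t) for t in (2.,2.1,2.2,2.3)],[3]*4)
E
```

```text
{'clock': 10.717, 'joint_pos': [0.093, 0.333, 0.212, 1.451, 0.002, 1.724], 'eef_pos': [0.548, 0.052, 0.262], 'tool_rot': [0.728, 0.685, -0.0, -0.002], 'ft_force': [0.321, -1.044, 1.712], 'grip_width': 0.0}
margin 0.71 [0.12 0.34 0.21 1.44 0.  ] wz [0.55 0.07 0.67]
margin 0.72 [0.15 0.35 0.2  1.43 0.  ] wz [0.55 0.08 0.66]
margin 0.74 [0.17 0.35 0.19 1.41 0.  ] wz [0.55 0.1  0.65]
margin 0.76 [0.19 0.36 0.18 1.39 0.  ] wz [0.55 0.11 0.64]
max step mm 5.748400836965001 deg 0.07122184859312815
0.006,-0,0.001,-0.001,-0.001,-0.001,0.011,-0,0.003,-0.002,-0.001,-0.001,0.017,-0.001,0.004,-0.002,-0.002,-0.002,0.021,-0.001,0.007,-0.002,-0.002,-0.002,0.026,-0.001,0.009,-0.002,-0.002,-0.002,0.031,-0.001,0.011,-0.002,-0.002,-0.002,0.035,-0.001,0.014,-0.002,-0.002,-0.002,0.04,-0.001,0.017,-0.002,-0.002,-0.002,0.044,-0.001,0.02,-0.002,-0.002,-0.002,0.048,-0.001,0.023,-0.002,-0.002,-0.002,0.052,-0.001,0.026,-0.002,-0.002,-0.002,0.057,-0.001,0.03,-0.002,-0.002,-0.002
```

Request:
{"fn": "apply_moves", "kwargs": {
  "plan": [0.006,0,0.001,0,0,0,0.011,0,0.003,0,0,0,0.017,-0.001,0.004,0,0,0,0.021,-0.001,0.007,0,0,0,0.026,-0.001,0.009,0,0,0,0.031,-0.001,0.011,0,0,0,0.035,-0.001,0.014,0,0,0,0.04,-0.001,0.017,0,0,0,0.044,-0.001,0.02,0,0,0,0.048,-0.001,0.023,0,0,0,0.052,-0.001,0.026,0,0,0,0.057,-0.001,0.03,0,0,0]
}}

```text
clock: 11.72
eef_pos: [0.5503, 0.1086, 0.2324]
tool_rot: [0.728, 0.685, 0.0, -0.001]
ft_force: [0.4, -1.0, 0.6]
grip_width: -0.0002
```

```bash
python3 log.py; python3 - <<'E'
from kin import *
import cv2
from workcell import optics
c=optics.camera("scene"); cv2.imwrite("pics/s6.png",cv2.resize(c["pixels"][0:300,80:440,::-1],None,fx=2,fy=2,interpolation=cv2.INTER_CUBIC))
rows([tippose(t) for t in (2.4,2.5,2.6,2.7)],[3]*4)
E
```

```text
{'clock': 11.717, 'joint_pos': [0.193, 0.363, 0.177, 1.386, 0.003, 1.825], 'eef_pos': [0.55, 0.109, 0.232], 'tool_rot': [0.728, 0.685, 0.0, -0.001], 'ft_force': [0.409, -0.989, 0.619], 'grip_width': -0.0}
margin 0.79 [0.21 0.37 0.17 1.36 0.  ] wz [0.55 0.12 0.63]
margin 0.81 [0.23 0.39 0.15 1.34 0.  ] wz [0.55 0.13 0.62]
margin 0.84 [0.25 0.4  0.13 1.31 0.  ] wz [0.55 0.14 0.6 ]
margin 0.87 [0.26 0.41 0.12 1.28 0.  ] wz [0.55 0.15 0.59]
max step mm 5.265131463302865 deg 0.08569634992650813
0.003,0,0.003,-0.001,-0.001,-0,0.007,0,0.006,-0.002,-0.002,-0.001,0.01,0,0.009,-0.003,-0.003,-0.001,0.014,0,0.013,-0.003,-0.003,-0.001,0.017,0,0.017,-0.003,-0.003,-0.001,0.02,0,0.021,-0.003,-0.003,-0.001,0.023,0,0.026,-0.003,-0.003,-0.001,0.026,0,0.03,-0.003,-0.003,-0.001,0.029,0,0.034,-0.003,-0.003,-0.001,0.032,0,0.039,-0.003,-0.003,-0.001,0.034,0,0.043,-0.003,-0.003,-0.001,0.037,0,0.048,-0.003,-0.003,-0.001
```

View pics/s6.png

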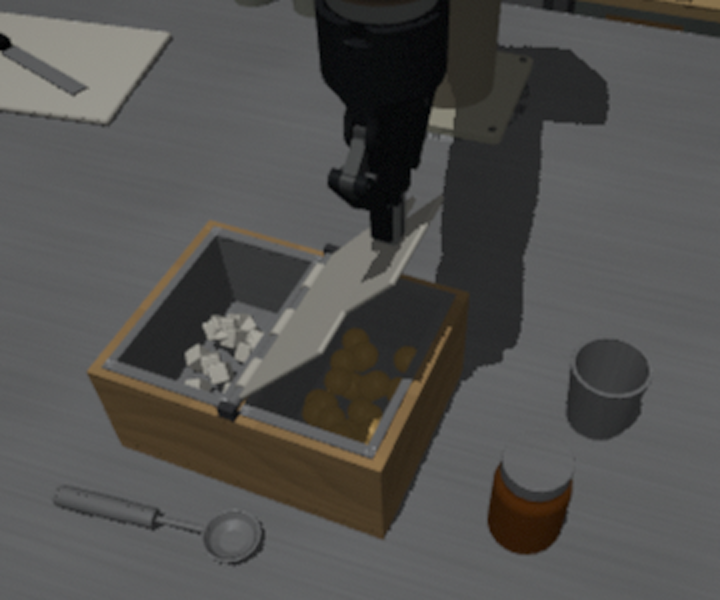

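The leaf is past vertical at about 2.3 rad and the tip is on the tab (395,235). The cup and jar are well clear. Lowering.

Request:
{"fn": "apply_moves", "kwargs": {
  "plan": [0.003,0,0.003,0,0,0,0.007,0,0.006,0,0,0,0.01,0,0.009,0,0,0,0.014,0,0.013,0,0,0,0.017,0,0.017,0,0,0,0.02,0,0.021,0,0,0,0.023,0,0.026,0,0,0,0.026,0,0.03,0,0,0,0.029,0,0.034,0,0,0,0.032,0,0.039,0,0,0,0.034,0,0.043,0,0,0,0.037,0,0.048,0,0,0]
}}

```text
clock: 12.77
eef_pos: [0.5523, 0.1454, 0.1841]
tool_rot: [0.728, 0.685, -0.0, -0.002]
ft_force: [0.3, -0.1, 1.5]
grip_width: -0.0002
```

```bash
python3 log.py; python3 - <<'E'
from kin import *
rows([tippose(t) for t in (2.8,2.9,3.0)],[4]*3)
E
```

```text
{'clock': 12.767, 'joint_pos': [0.256, 0.405, 0.114, 1.28, 0.003, 1.888], 'eef_pos': [0.552, 0.145, 0.184], 'tool_rot': [0.728, 0.685, -0.0, -0.002], 'ft_force': [0.294, -0.141, 1.491], 'grip_width': -0.0}
margin 0.9 [0.27 0.42 0.1  1.25 0.  ] wz [0.55 0.15 0.58]
margin 0.94 [0.28 0.44 0.08 1.21 0.  ] wz [0.55 0.16 0.56]
margin 0.97 [0.28 0.45 0.06 1.18 0.  ] wz [0.55 0.16 0.55]
max step mm 4.259485133538739 deg 0.054116093148641464
0.002,0,0.004,-0.001,-0.001,-0.001,0.004,0,0.008,-0.001,-0.001,-0.001,0.006,0,0.012,-0.002,-0.002,-0.002,0.007,0,0.015,-0.002,-0.002,-0.002,0.009,0,0.019,-0.002,-0.002,-0.002,0.01,0,0.023,-0.002,-0.002,-0.002,0.011,0,0.027,-0.002,-0.002,-0.002,0.012,0,0.03,-0.002,-0.002,-0.002,0.013,0,0.034,-0.002,-0.002,-0.002,0.014,0,0.038,-0.002,-0.002,-0.002,0.014,0,0.042,-0.002,-0.002,-0.002,0.015,0,0.046,-0.002,-0.002,-0.002
```

Request:
{"fn": "apply_moves", "kwargs": {
  "plan": [0.002,0,0.004,0,0,0,0.004,0,0.008,0,0,0,0.006,0,0.012,0,0,0,0.007,0,0.015,0,0,0,0.009,0,0.019,0,0,0,0.01,0,0.023,0,0,0,0.011,0,0.027,0,0,0,0.012,0,0.03,0,0,0,0.013,0,0.034,0,0,0,0.014,0,0.038,0,0,0,0.014,0,0.042,0,0,0,0.015,0,0.046,0,0,0]
}}

```text
clock: 13.77
eef_pos: [0.5532, 0.1603, 0.1382]
tool_rot: [0.728, 0.685, 0.0, -0.002]
ft_force: [0.1, 0.2, 0.5]
grip_width: -0.0002
```

```bash
python3 log.py
```

```text
{'clock': 13.767, 'joint_pos': [0.281, 0.444, 0.05, 1.178, 0.003, 1.912], 'eef_pos': [0.553, 0.16, 0.138], 'tool_rot': [0.728, 0.685, 0.0, -0.002], 'ft_force': [0.13, 0.162, 0.484], 'grip_width': -0.0}
```

Request:
{"fn": "apply_moves", "kwargs": {
  "plan": [0,0,0.002,0,0,0,0.001,0,0.004,0,0,0,0.001,0,0.006,0,0,0,0.001,0,0.008,0,0,0,0.001,0,0.01,0,0,0,0.001,0,0.012,0,0,0,0.001,0,0.014,0,0,0,0.001,0,0.016,0,0,0,0.001,0,0.017,0,0,0,0.001,0,0.018,0,0,0,0.001,0,0.019,0,0,0,0.001,0,0.02,0,0,0]
}}

```text
clock: 14.77
eef_pos: [0.5532, 0.1615, 0.1186]
tool_rot: [0.728, 0.685, 0.0, -0.002]
ft_force: [0.5, 0.0, 0.8]
grip_width: -0.0002
```

Request:
{"fn": "apply_moves", "kwargs": {
  "plan": [0,0,0.001,0,0,0,0,0,0.001,0,0,0]
}}

```text
clock: 14.93
eef_pos: [0.5531, 0.1613, 0.1174]
tool_rot: [0.728, 0.685, -0.0, -0.002]
ft_force: [0.3, 0.2, -0.2]
grip_width: -0.0003
```

Request:
{"fn": "apply_moves", "kwargs": {
  "plan": [0,0,0.001,0,0,0,0,0,0.001,0,0,0]
}}

```text
clock: 15.1
eef_pos: [0.5531, 0.1613, 0.1164]
tool_rot: [0.728, 0.685, -0.0, -0.002]
ft_force: [0.1, 1.0, -0.3]
grip_width: -0.0001
```

Request:
{"fn": "apply_moves", "kwargs": {
  "plan": [0,0,0.001,0,0,0,0,0,0.001,0,0,0]
}}

```text
clock: 15.27
eef_pos: [0.5532, 0.1614, 0.1161]
tool_rot: [0.728, 0.685, 0.0, -0.001]
ft_force: [-1.1, -0.3, 2.6]
grip_width: 0.0
```

Request:
{"fn": "apply_moves", "kwargs": {
  "plan": [0,0,0.001,0,0,0,0,0,0.001,0,0,0]
}}

```text
clock: 15.43
eef_pos: [0.5532, 0.1614, 0.116]
tool_rot: [0.728, 0.685, 0.0, -0.001]
ft_force: [-2.6, 0.1, 7.5]
grip_width: -0.0002
```

```bash
python3 log.py; python3 - <<'E'
from kin import *
import cv2
from workcell import optics
c=optics.camera("scene"); cv2.imwrite("pics/s7.png",cv2.resize(c["pixels"][80:290,100:400,::-1],None,fx=2.6,fy=2.6,interpolation=cv2.INTER_CUBIC))
E
```

```text
{'clock': 15.433, 'joint_pos': [0.282, 0.462, 0.016, 1.126, 0.003, 1.914], 'eef_pos': [0.553, 0.161, 0.116], 'tool_rot': [0.728, 0.685, 0.0, -0.001], 'ft_force': [-2.551, 0.099, 7.497], 'grip_width': -0.0}
```

View pics/s7.png

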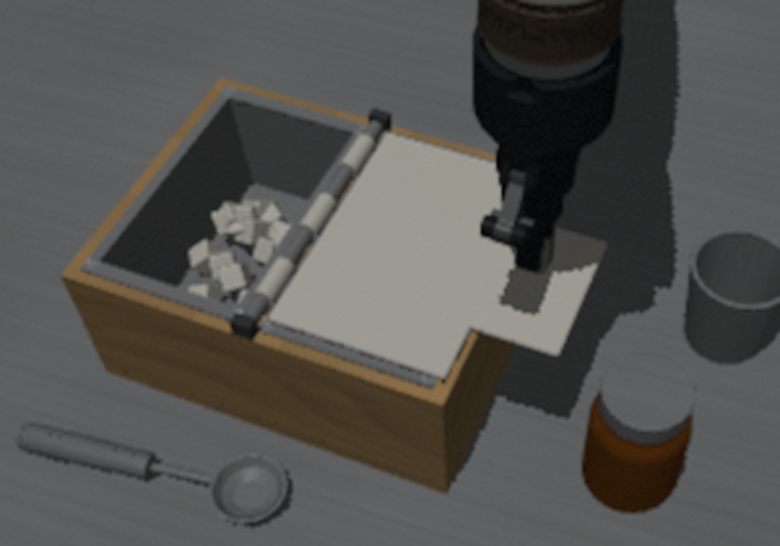

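The tip stopped at z = 0.116, exactly the flat leaf's top face, and the force rose to 7.5 N there. That is the hard stop. Retreating upward.

Request:
{"fn": "apply_moves", "kwargs": {
  "plan": [0,0,-0.002,0,0,0,0,0,-0.006,0,0,0,0,0,-0.015,0,0,0,0,0,-0.03,0,0,0,0,0,-0.05,0,0,0,0,0,-0.075,0,0,0,0,0,-0.1,0,0,0,0,0,-0.125,0,0,0,0,0,-0.15,0,0,0,0,0,-0.175,0,0,0,0,0,-0.195,0,0,0,0,0,-0.2,0,0,0]
}}

```text
clock: 16.48
eef_pos: [0.5549, 0.1613, 0.3192]
tool_rot: [0.728, 0.685, 0.003, 0.0]
ft_force: [0.9, 0.1, 0.1]
grip_width: 0.0002
```

```bash
python3 - <<'E'
from h import *
rows([([.34,.17,.34],R.from_quat(state()["tool_rot"]))],[10])
E
```

```text
max step mm 21.608812050271844 deg 0.0
-0,-0.021,-0.002,0,0,0,-0.001,-0.043,-0.004,0,0,0,-0.001,-0.064,-0.007,0,0,0,-0.002,-0.086,-0.009,0,0,0,-0.002,-0.107,-0.011,0,0,0,-0.003,-0.129,-0.013,0,0,0,-0.003,-0.15,-0.015,0,0,0,-0.003,-0.172,-0.017,0,0,0,-0.004,-0.193,-0.02,0,0,0,-0.004,-0.215,-0.022,0,0,0
```

Request:
{"fn": "apply_moves", "kwargs": {
  "plan": [0,-0.015,-0.002,0,0,0,0,-0.04,-0.004,0,0,0,-0.001,-0.064,-0.007,0,0,0,-0.002,-0.086,-0.009,0,0,0,-0.002,-0.107,-0.011,0,0,0,-0.003,-0.129,-0.013,0,0,0,-0.003,-0.15,-0.015,0,0,0,-0.003,-0.172,-0.017,0,0,0,-0.004,-0.193,-0.02,0,0,0,-0.004,-0.205,-0.022,0,0,0,-0.004,-0.21,-0.022,0,0,0,-0.004,-0.21,-0.022,0,0,0]
}}

```text
clock: 17.48
eef_pos: [0.3433, 0.1697, 0.3372]
tool_rot: [0.728, 0.686, 0.0, -0.001]
ft_force: [1.4, -0.4, 0.2]
grip_width: -0.0002
```

```bash
python3 log.py; python3 - <<'E'
from h import *
from workcell import optics
S=optics.camera("scene");T=optics.camera("top")
a=S["pixels"][:,:,::-1];b=T["pixels"][:,:,::-1]
cv2.imwrite("pics/s8.png",cv2.resize(a[95:275,115:355],None,fx=3.33,fy=3.33,interpolation=cv2.INTER_CUBIC))
cv2.imwrite("pics/t8.png",cv2.resize(b[150:310,170:420],None,fx=3.2,fy=3.2,interpolation=cv2.INTER_CUBIC))
for th in (3.1416,3.09):
  for x,r in ((.088,.128),(.048,.184),(-.048,.184)):
    P=H2W(Q,leaf(th,x,r)); P[2]+=.0025
    print(th,x,r,((proj(S,P)-[115,95])*3.33).round(),((proj(T,P)-[170,150])*3.2).round())
E
```

```text
{'clock': 17.483, 'joint_pos': [0.457, -0.017, -0.017, 1.571, 0.003, 2.087], 'eef_pos': [0.343, 0.17, 0.337], 'tool_rot': [0.728, 0.686, 0.0, -0.001], 'ft_force': [1.362, -0.405, 0.204], 'grip_width': -0.0}
3.1416 0.088 0.128 [521. 430.] [329. 130.]
3.1416 0.048 0.184 [666. 400.] [235. 185.]
3.1416 -0.048 0.184 [728. 255.] [219. 338.]
3.09 0.088 0.128 [520. 421.] [330. 128.]
3.09 0.048 0.184 [667. 388.] [234. 182.]
3.09 -0.048 0.184 [730. 242.] [218. 337.]
```

View pics/s8.png

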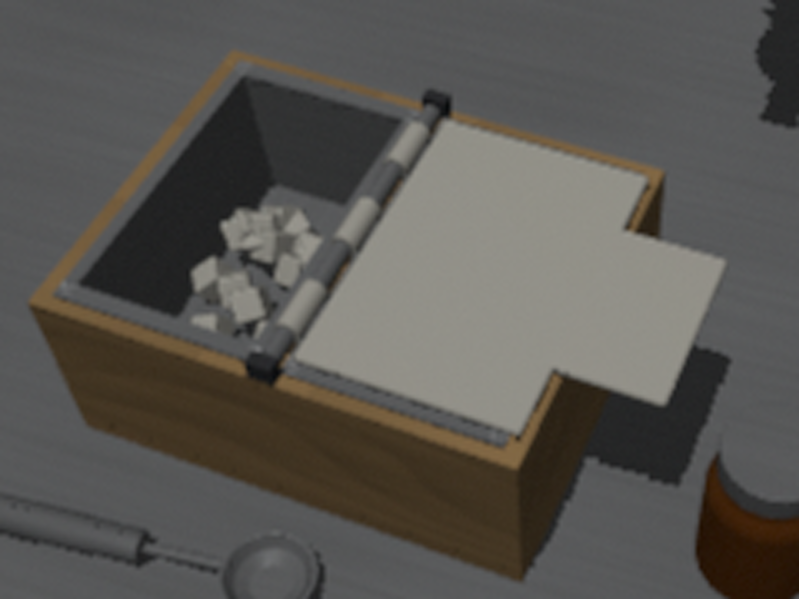

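View pics/t8.png

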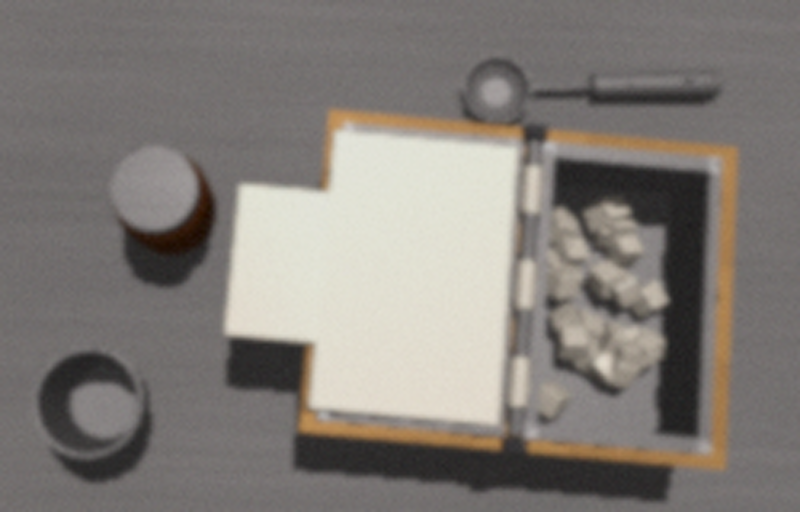

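The leaf corners in the scene crop, at (519,435), (666,403) and (724,260), fit θ = π and not an ajar leaf. The spoon, jar and cup are where they were, and the arm is clear.

```bash
python3 - <<'E'
from workcell import bot
print(bot.job_done())
E
```

```text
the job is handed in; nothing more can be done
None
```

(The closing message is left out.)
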